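Fill the empty pockets of the bead-tin rack

ROBOT

A 6-joint arm with a two-finger parallel gripper is mounted at the origin on the work surface. World frame = base frame: x ahead of the robot, y to its left, z up, the work surface at z = 0. Lengths are in m, angles in rad, forces in N, time in s.
With the tool pointing down it reaches from about 0.35 to 0.975 m from the base axis. Payload 4.9 kg.
Tool frame: the origin (TCP) lies midway between the tips of the shut fingers; the grasp point (between the pads) lies 19 mm behind it; z points along the fingers, y is the direction in which the jaws open and shut (so a half turn about z gives the same grasp; the last joint's range is limited). The gripper opens to 85 mm and grips with 20 to 120 N. Pads are 22 mm wide; open, the fingers measure 114 mm over their backs; the gripper's body (76 mm by 85 mm) begins 54 mm behind the grasp point. The pads swing forward as they close: fully open they stand 13 mm farther back than shut.
Start: joints at [-1.224, 0.053, 1.613, -0, 1.476, -0.119], TCP at [0.281, -0.558, 0.231] pointing down, gripper open.
Joint ranges: [-3.01, 3.01], [-1.01, 2.22], [0.06, 2.58], [-1.02, 4.17], [0.09, 2.62], [-3.14, 3.14]. Speed limits (rad/s): [2.57, 2.57, 3.14, 3.14, 3.14, 3.14].

INTERFACE

Orientations are given as a rotation vector (axis times angle).
In Python, from station import ctrl gives the robot as it stands.
- The arm moves only by the shell command python3 -m jog 'ROWS' [FORCE]. ROWS is JSON, one flat list of numbers, 7 for each row, row after row: the opening, from 0 (shut) to 1 (fully open), then the shift along the tool's x, y, z in m, then the turn, a rotation vector about the tool's x, y, z in degrees. A call has 1 to 10 rows; each row shifts and turns the commanded pose from where the row before left it, along the tool's axes as they then stand; what a row does not reach is not made up. A row lasts 1/8 s, in which the tool goes at most 62.5 mm and 10.7 degrees, less where a joint would pass 70% of its speed; a pose out of reach is approached as far as the arm can. A call with a gripper value outside its range is refused whole. The fingers move at their own pace and stop on an object; FORCE is the grip in N (left out, the last holds). Time passes only in rows, so rows that do not move let the fingers close. It gives the time, the measured TCP pose, the force and the opening at its end, in the units of the state.
- ctrl.get_obs(): the state, without advancing time (a new reading comes with each control period).
- ctrl.get_image(name): name is "scene" or "top" or "wrist"; returns a dict with "image" (400x640x3 uint8, blue, green, red), "camera_matrix" (3x3 intrinsics, pixels), "rvec" (rotation vector, rad) and "tvec" (3), from world to camera coordinates, as OpenCV has them; the wrist camera has in their place "mount" (4x4, takes a point from camera to tool coordinates, whose origin is the TCP and whose axes are the flange's). Camera axes: x right, y down, z forward; pixel columns grow to the right and rows downward; lengths in m; the calibration is good to about 2 mm. A picture is of the moment at which its call begins: read the wrist's pose just before it. There is no depth.
- ctrl.finish_job(): hands the job in, once; it reports no verdict.
Trained networks look in a picture, given as the dict that the camera call returned (one of the last four; its "shot" number tells which), for a name from the list of things; names that differ only in an ending like _2 or _b are one class to them, and where a whole thing is asked for, a point or a joint stands for the part that bears it (a point fixed in the world has none). Each returns a list of dicts, best first, with "p" (0 to 1); they miss things now and then, are a little off and sometimes report something else, mostly with a low value. They report only what shows in the picture. A call takes as long as a camera call. They do not tell look-alikes from the thing itself.
- ctrl.boxes_of(target, picture): "box" ([centre column, centre row, width, height] in pixels, round what is visible of it).
The state is a dict: "t": time; "q": joint angles; "dq": joint speeds; "effort": joint torques, N m; "tool_pos": TCP position; "tool_rot": TCP orientation; "contact_force": force on the tool from outside, world axes, zero at the start; "wrist_torque": the same for the moment, N m; "opening": finger opening in m.
Only numpy, scipy, OpenCV 4.12 (cv2) and the standard library are available. Lean on these libraries where they do the work, as an engineer would, in place of code of your own. Each camera call takes 0.05 s, during which the arm holds its last target. There are 200 camera calls.

TASK

Two pockets of the three-pocket wooden rack on the studio desk are empty. Put the two spare bead tins of the same size, standing loose on the desk, upright into the empty pockets, one in each, standing on the pocket floor, and leave the tin that is already in the rack in its place.

Things in the scene. Friction and masses are not known exactly. Their poses are not given: they have to be found in the camera images.
- rack: Brown wooden rack, fixed to the desk, 84 mm (its x) by 252 mm (its y) and 24 mm high. Three open square pockets in a row along its y axis, centres at y = -84, 0 and +84 mm (x = 0); each is 64 by 64 mm inside, with a floor 4 mm above the desk and walls up to 24 mm. Outer walls are 10 mm thick, the walls between pockets 20 mm. Origin: centre of its underside, on the desk; z up. One pocket, any of the three, already holds a tin; the others are empty.
- stock_tin: Round closed tin of plain aluminium with a black screw lid and a paper band, 42 mm in diameter (43 mm over lid), 66 mm high, about 120 g, rigid; it stands upright. Origin: centre of its underside; z up along the tin. This one already stands in a pocket of the rack, within about 5 mm of its centre.
- spare_tin_1: Round closed tin of plain aluminium with a black screw lid and a paper band, 42 mm in diameter (43 mm over lid), 66 mm high, about 120 g, rigid; it stands upright. Origin: centre of its underside; z up along the tin. A spare, standing loose on the desk to the robot's right (y < 0). A wider, lower tin, a slim bottle and thread spools on the desk are not spares.
- spare_tin_2: Round closed tin of plain aluminium with a black screw lid and a paper band, 42 mm in diameter (43 mm over lid), 66 mm high, about 120 g, rigid; it stands upright. Origin: centre of its underside; z up along the tin. The second spare, the same in all respects, also loose on the desk to the robot's right; a slim bottle 85 mm high may stand between the two spares (at larger x than the nearer one, smaller x than the farther one).
Things that resemble listed ones, but are neither listed nor needed, are in the scene too. Leave any green or yellow look-alike of the spare_tin_2 alone. Leave any purple look-alike of the spare_tin_1 alone.

How it is judged:
At the end, for the whole second after the job is handed in: All three tins stand upright (within 7 degrees) and at rest on the pocket floors of the rack (underside 1 to 9 mm above the desk), each inside a pocket (within 14 mm of a pocket's centre along the rack's x and y); the tin that was in the rack is within 20 mm of where it stood (x of stock_tin in the frame of rack between -0.014 and 0.014 m and z of stock_tin in the frame of rack between 0.001 and 0.009 m and (y of stock_tin in the frame of rack between -0.098 and -0.07 m or y of stock_tin in the frame of rack between -0.014 and 0.014 m or y of stock_tin in the frame of rack between 0.07 and 0.098 m) and angle between each of stock_tin, spare_tin_1, spare_tin_2's own z axis and vertical below 0.12 rad and linear speed of each of stock_tin, spare_tin_1, spare_tin_2 below 0.02 m/s and x of spare_tin_1 in the frame of rack between -0.014 and 0.014 m and z of spare_tin_1 in the frame of rack between 0.001 and 0.009 m and (y of spare_tin_1 in the frame of rack between -0.098 and -0.07 m or y of spare_tin_1 in the frame of rack between -0.014 and 0.014 m or y of spare_tin_1 in the frame of rack between 0.07 and 0.098 m) and x of spare_tin_2 in the frame of rack between -0.014 and 0.014 m and z of spare_tin_2 in the frame of rack between 0.001 and 0.009 m and (y of spare_tin_2 in the frame of rack between -0.098 and -0.07 m or y of spare_tin_2 in the frame of rack between -0.014 and 0.014 m or y of spare_tin_2 in the frame of rack between 0.07 and 0.098 m) and distance of stock_tin from where it was at the start of the episode below 0.02 m); the robot touches nothing.
It fails at once if the tin already in the rack is taken out of its pocket, moved by more than 20 mm or tipped (distance of stock_tin from where it was at the start of the episode above 0.02 m or angle between stock_tin's own z axis and vertical above 0.35 rad).
It also fails if it takes over 59 s, if anything falls off the work surface, if the arm or the gripper's body presses on something with over 40 N, if the wrist force passes 120 N, or if a joint passes its speed limit or range.

## Working session

There is one attempt and no reset: what is moved stays moved. The work goes in short steps, Python scripts to look and compute and a shell command to move; the robot and the scene stay as the last step left them, time stands still between calls to the robot, and variables do not carry over. Pictures are saved under pics/ and viewed, about 8 in all and at most 12, crops included, and the job is handed in when it is done.

```bash
mkdir -p pics
cat > h.py <<'E'
import numpy as np, cv2
from station import ctrl
from scipy.spatial.transform import Rotation as R
def cam(p,obs=None):
    if 'mount' in p:
        T=np.eye(4);T[:3,:3]=R.from_rotvec(obs['tool_rot']).as_matrix();T[:3,3]=obs['tool_pos']
        W=T@np.array(p['mount']);return W[:3,:3],W[:3,3]
    M=cv2.Rodrigues(np.array(p['rvec'],float))[0];return M.T,-M.T@np.array(p['tvec'],float).ravel()
def px2w(p,uv,z,obs=None):
    Rm,c=cam(p,obs);d=Rm@np.linalg.solve(np.array(p['camera_matrix']),[uv[0],uv[1],1]);return c+d*(z-c[2])/d[2]
E
python3 - <<'E'
from h import *
o=ctrl.get_obs();print(o['t'],o['tool_pos'],o['tool_rot'],o['opening'])
for n in ['top','scene']:
    p=ctrl.get_image(n);cv2.imwrite(f'pics/{n}0.png',p['image'])
    print(n,cam(p)[1],cam(p)[0].round(2).tolist(),p['camera_matrix'])
    for t in ['spare_tin_1','rack']:
        for b in ctrl.boxes_of(t,p):
            if b['p']>.15:print(t,round(b['p'],2),np.round(b['box'],1),px2w(p,b['box'][:2],.066 if t!='rack' else .024).round(3))
E
```

```text
0.0 [ 0.28050855 -0.55781202  0.2300701 ] [-3.05476458e+00 -7.24729970e-01  3.74909647e-04] 0.08491392270089283
top [0.46498685 0.012029   1.11217409] [[-0.02, -1.0, 0.08], [-1.0, 0.02, 0.01], [-0.01, -0.08, -1.0]] [[489.25211887   0.         330.41380046]
 [  0.         489.25211887 199.46392175]
 [  0.           0.           1.        ]]
spare_tin_1 0.73 [385.2 138.3  21.1  25.3] [ 0.684 -0.101  0.066]
spare_tin_1 0.7 [421.9 163.5  22.9  20.6] [ 0.627 -0.178  0.066]
spare_tin_1 0.69 [436.4 234.9  27.9  22.5] [ 0.473 -0.203  0.066]
spare_tin_1 0.68 [481.8 232.7  26.8  19.4] [ 0.475 -0.3    0.066]
spare_tin_1 0.66 [460.8 181.1  23.6  24.9] [ 0.587 -0.26   0.066]
rack 0.61 [252.  203.1 116.4  47.2] [0.553 0.196 0.024]
scene [ 1.05274044 -0.38613335  0.61902892] [[0.64, 0.52, -0.57], [0.77, -0.45, 0.45], [-0.02, -0.73, -0.68]] [[394.96137775   0.         316.35784523]
 [  0.         394.96137775 203.62528318]
 [  0.           0.           1.        ]]
spare_tin_1 0.94 [213.9 276.1  26.9  44.3] [ 0.616 -0.268  0.066]
spare_tin_1 0.88 [210.9 226.5  25.3  38.8] [ 0.506 -0.215  0.066]
spare_tin_1 0.72 [318.5 264.3  23.3  40.2] [ 0.713 -0.115  0.066]
spare_tin_1 0.62 [166.1 252.7  27.7  40. ] [ 0.512 -0.31   0.066]
spare_tin_1 0.58 [268.1 265.6  23.6  40.1] [ 0.658 -0.184  0.066]
rack 0.96 [379.6 175.6 101.3  60.7] [0.578 0.186 0.024]
```

Run:
```python
import cv2,numpy as np
a=cv2.imread('pics/top0.png')[100:290,170:530];b=cv2.imread('pics/scene0.png')[130:340,120:460]
a=cv2.resize(a,(570,300));b=cv2.resize(b,(486,300))
im=np.zeros((600,800,3),np.uint8);im[:300,:570]=a;im[300:,:486]=b
cv2.imwrite('pics/c0.png',im)
```

```text
(no output)
```

View pics/c0.png

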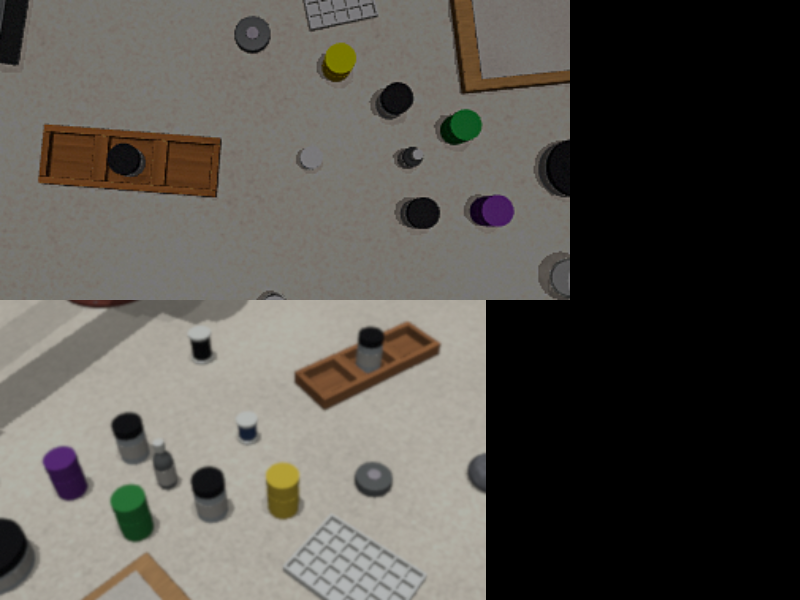

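Spares (plain aluminium, black lid) are at top-image px (436,235) and (422,163). The look-alikes there are purple (482,233), green (461,181) and yellow (385,138). The stock tin stands in the middle pocket, so the end pockets are empty. Next I'll fit positions.

```bash
cat >> h.py <<'E'
from scipy.optimize import least_squares
a_=np.linspace(0,2*np.pi,60)
def proj(p,P,obs=None):
    Rm,c=cam(p,obs);q=(np.asarray(P)-c)@Rm;q=q@np.array(p['camera_matrix']).T;return q[:,:2]/q[:,2:]
def bb(p,xy,z0=0,obs=None):
    P=[[xy[0]+r*np.cos(a),xy[1]+r*np.sin(a),z0+z] for r,z in((.021,0),(.0215,.066)) for a in a_]
    q=proj(p,P,obs);return (q.min(0)+q.max(0))/2
def fit(p,box,xy,z0=0,obs=None):
    return least_squares(lambda v:bb(p,v,z0,obs)-box[:2],xy).x
E
python3 - <<'E'
from h import *
p=ctrl.get_image('top');s=ctrl.get_image('scene')
for n,i in(('top',p),('scene',s)):
    for b in ctrl.boxes_of('spare_tin_1',i):
        if b['p']>.15:print(n,np.round(b['box'][:2]),fit(i,b['box'],[.55,-.2]).round(4))
hsv=cv2.cvtColor(p['image'],cv2.COLOR_BGR2HSV);m=((hsv[...,1]>100)&(hsv[...,0]<20)).astype(np.uint8)
m[:,:190]=0;m[:,315:]=0;m[:170]=0;m[240:]=0
c=max(cv2.findContours(m,0,2)[0],key=cv2.contourArea);
print(cv2.minAreaRect(c))
def ol(v):
    th=v[2];X=np.array([np.cos(th),np.sin(th)]);Y=np.array([-X[1],X[0]])
    return np.array([[*(v[:2]+X*a*.042+Y*b*.126),z] for a,b in((1,1),(1,-1),(-1,-1),(-1,1)) for z in(0,.024)])
def res(v):
    return np.array(cv2.minAreaRect(c)[0])-0
r=None
def img(v):
    h=cv2.convexHull(proj(p,ol(v)).astype(np.float32));k=cv2.moments(h);q=cv2.minAreaRect(h)
    return h
def cost(v):
    h=img(v); # distance of convex hull of mask points to model outline
    H=cv2.convexHull(c);return [cv2.pointPolygonTest(h,(float(x),float(y)),True)-.3 for x,y in c[:,0] if cv2.pointPolygonTest(H,(float(x),float(y)),True)<1.5]
r=least_squares(cost,[.553,.196,.03],loss='soft_l1',diff_step=1e-3,f_scale=.5);v=r.x
print('rack',v.round(4),np.std(r.fun))
th=v[2]
for y in(-.084,0,.084):print(y,(v[:2]+y*np.array([-np.sin(th),np.cos(th)])).round(4))
o=ctrl.get_obs();print(R.from_rotvec(o['tool_rot']).as_matrix().round(3),o['t'])
# overlay: model outline, pockets, spare crop
im=cv2.resize(p['image'],None,fx=4,fy=4,interpolation=cv2.INTER_CUBIC)
cv2.polylines(im,[np.int32(img(v)*4+2)],True,(0,255,0),1)
a=im[700:940,720:1320]
b=im[600:960,1560:2000] 
out=np.zeros((600,600,3),np.uint8);out[:240]=a;out[240:,:440]=b;cv2.imwrite('pics/c1.png',out)
E
```

```text
top [420. 163.] [ 0.6323 -0.1786]
top [460. 179.] [ 0.594  -0.2661]
top [438. 236.] [ 0.4699 -0.212 ]
top [481. 234.] [ 0.473  -0.3074]
top [384. 139.] [ 0.6886 -0.1015]
scene [267. 266.] [ 0.6347 -0.1739]
scene [318. 265.] [ 0.6939 -0.0997]
scene [168. 252.] [ 0.4811 -0.3012]
scene [212. 226.] [ 0.4741 -0.2017]
((251.33865356445312, 201.26708984375), (112.6002426147461, 37.55999755859375), 4.5739216804504395)
rack [ 0.5576  0.1987 -0.1   ] 0.4856148115176412
-0.084 [0.5492 0.1151]
0 [0.5576 0.1987]
0.084 [0.566  0.2823]
[[ 0.893  0.449  0.   ]
 [ 0.449 -0.893  0.   ]
 [ 0.    -0.    -1.   ]] 0.5
```

View pics/c1.png

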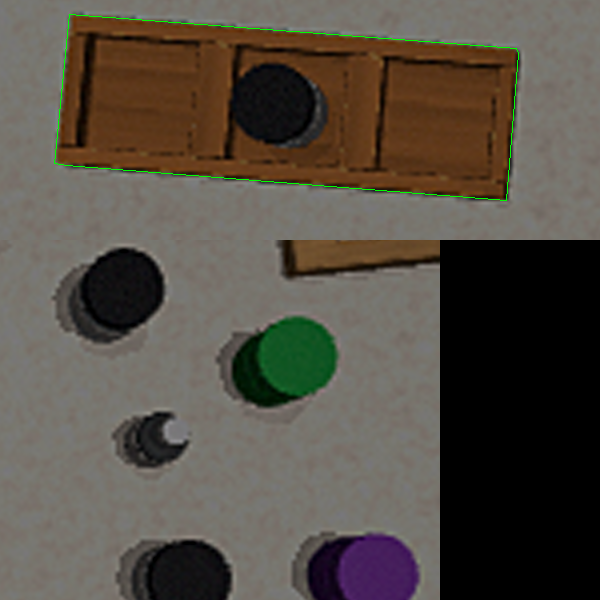

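The picture confirms the rack fit (the green outline hugs it). Both end pockets are empty, and the two black-lidded aluminium spares are at crop px (122,290) and (188,575). The green, purple and bottle look-alikes stay put. The current jaw direction is clear of the neighbours at both spares, so I'll move above the near one.

```bash
python3 -m jog '[1,0.041,-0.0283,0,0,0,0, 1,0.041,-0.0283,0,0,0,0, 1,0.041,-0.0283,0,0,0,0, 1,0.041,-0.0283,0,0,0,0, 1,0.041,-0.0283,0,0,0,0, 1,0.041,-0.0283,0,0,0,0, 1,0.041,-0.0283,0,0,0,0, 1,0.041,-0.0283,0,0,0,0, 1,0,0,0,0,0,0, 1,0,0,0,0,0,0]' 40
cat >> h.py <<'E'
def wlook(tag,exp,z0=0):
    o=ctrl.get_obs();p=ctrl.get_image('wrist');cv2.imwrite(f'pics/{tag}.png',p['image'])
    Rm=R.from_rotvec(o['tool_rot']).as_matrix();print('tcp',o['tool_pos'].round(4),'t',o['t'],'cam',cam(p,o)[1].round(3))
    for b in ctrl.boxes_of('spare_tin_1',p):
        if b['p']>.2:
            f=fit(p,b['box'],exp,z0,o);d=np.array([*f,0])-o['tool_pos'];print(round(b['p'],2),np.round(b['box'],1),'xy',f.round(4),'tool shift',(Rm.T@d).round(4))
E
python3 -c "
from h import *
wlook('w1',[.472,-.208])"
```

```text
t: 1.75
tool_pos: [0.472, -0.2091, 0.2314]
tool_rot: [3.056, 0.726, -0.0]
contact_force: [-0.4, 0.3, -0.4]
opening: 0.0854
tcp [ 0.472  -0.2091  0.2314] t 1.75 cam [ 0.533 -0.179  0.373]
0.89 [318.3 165.9  46.8  47.7] xy [ 0.4776 -0.2068] tool shift [0.0061 0.0004 0.2314]
0.74 [404.  208.6  52.3  57.4] xy [ 0.4762 -0.3058] tool shift [-0.0396  0.0882  0.2315]
0.7 [366.5  16.4  49.4  32. ] xy [ 0.6143 -0.1841] tool shift [0.1385 0.0416 0.2314]
```

View pics/w1.png

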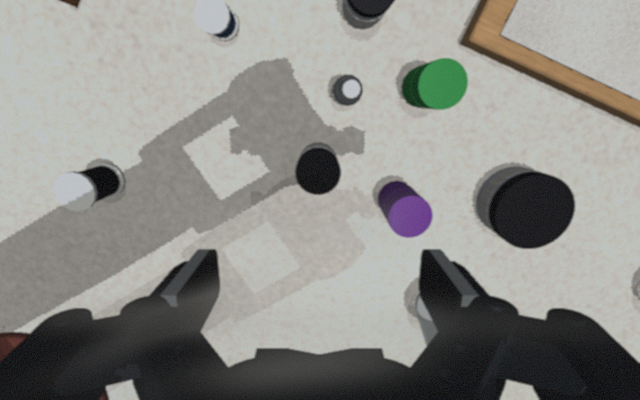

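```bash
cat >> h.py <<'E'
def lid(tag,uv,zt=.066,h=32):
    o=ctrl.get_obs();p=ctrl.get_image('wrist');cv2.imwrite(f'pics/{tag}.png',p['image'])
    m=(p['image'].max(2)<45).astype(np.uint8);u,v=map(int,uv);k=np.zeros_like(m);k[max(v-h,0):v+h,u-h:u+h]=1
    c=max(cv2.findContours(m*k,0,2)[0],key=cv2.contourArea);(x,y),r=cv2.minEnclosingCircle(c);e=cv2.fitEllipse(c)
    w=px2w(p,e[0],zt,o);Rm=R.from_rotvec(o['tool_rot']).as_matrix()
    print('t',o['t'],'circ',round(x,1),round(y,1),round(r,1),'ell',np.round(e[0],1),np.round(e[1],1),'xyz',w.round(4),'tool',(Rm.T@(w-o['tool_pos'])).round(4))
E
python3 -c "
from h import *
lid('w2',(318,170))"
```

```text
t 1.85 circ 317.2 170.0 22.4 ell [317.  170.1] [41.7 44.2] xyz [ 0.4767 -0.2063  0.066 ] tool [ 0.0061 -0.0008  0.1653]
```

```bash
python3 -m jog '[1,0.006,0,0.04,0,0,0, 1,0,0,0.05,0,0,0, 1,0,0,0.05,0,0,0, 1,0,0,0.04,0,0,0, 1,0,0,0.02,0,0,0, 1,0,0,0.009,0,0,0, 1,0,0,0,0,0,0, 0,0,0,0,0,0,0, 0,0,0,0,0,0,0, 0,0,0,0,0,0,0]' 40; python3 -m jog '[0,0,0,0,0,0,0,0,0,0,0,0,0,0,0,0,0,0,0,0,0]'
```

```text
t: 3.15
tool_pos: [0.4783, -0.2066, 0.0235]
tool_rot: [3.055, 0.725, 0.003]
contact_force: [0.1, -0.6, 4.2]
opening: 0.0413
t: 3.52
tool_pos: [0.4783, -0.2066, 0.0235]
tool_rot: [3.055, 0.725, 0.002]
contact_force: [0.1, 0.3, 5.7]
opening: 0.0413
```

```bash
python3 -m jog '[0,0,0,-0.03,0,0,0, 0,0,0,-0.05,0,0,0, 0,0,0,-0.05,0,0,0, 0,0,0,-0.04,0,0,0, 0,0,0,0,0,0,-9.6, 0,0,0,0,0,0,-9.6, 0,0,0,0,0,0,-9.6, 0,0,0,0,0,0,-9.6, 0,0,0,0,0,0,-9.6, 0,0,0,0,0,0,-9.6]' && python3 -c "
from h import *
o=ctrl.get_obs();M=R.from_rotvec(o['tool_rot']).as_matrix();print(M.round(3),o['opening'],M.T@(np.array([.566,.2823,.18])-o['tool_pos']))"
```

```text
t: 4.78
tool_pos: [0.477, -0.2057, 0.1913]
tool_rot: [-2.322, -2.114, 0.001]
contact_force: [-0.5, -0.3, -0.4]
opening: 0.0411
[[ 0.094  0.996 -0.001]
 [ 0.996 -0.094  0.001]
 [ 0.001 -0.001 -1.   ]] 0.041141465275074764 [0.49424686 0.0428353  0.0116158 ]
```

```bash
python3 -m jog '[0,0.055,0.0048,0,0,0,0, 0,0.055,0.0048,0,0,0,0, 0,0.055,0.0048,0,0,0,0, 0,0.055,0.0048,0,0,0,0, 0,0.055,0.0048,0,0,0,0, 0,0.055,0.0048,0,0,0,0, 0,0.055,0.0048,0,0,0,0, 0,0.055,0.0048,0,0,0,0, 0,0.054,0.0045,0,0,0,0, 0,0,0,0,0,0,0]' && python3 -c "
from h import *
o=ctrl.get_obs();M=R.from_rotvec(o['tool_rot']).as_matrix();print(M.T@(np.array([.566,.2823,.0275])-o['tool_pos']),o['contact_force'])
p=ctrl.get_image('wrist');q=ctrl.get_image('scene')
im=np.zeros((400,800,3),np.uint8);im[:,:500]=cv2.resize(p['image'],(500,312))[0:0].sum() if 0 else 0
im[:312,:500]=cv2.resize(p['image'],(500,312));im[:300,500:]=cv2.resize(q['image'][50:250,300:500],(300,300));cv2.imwrite('pics/w3.png',im)"
```

```text
t: 6.02
tool_pos: [0.5686, 0.2843, 0.191]
tool_rot: [-2.324, -2.112, 0.002]
contact_force: [-0.2, -0.6, -1.9]
opening: 0.0409
[-0.00221239 -0.00213752  0.16352772] [-0.16265481 -0.55393551 -1.89135405]
```

View pics/w3.png

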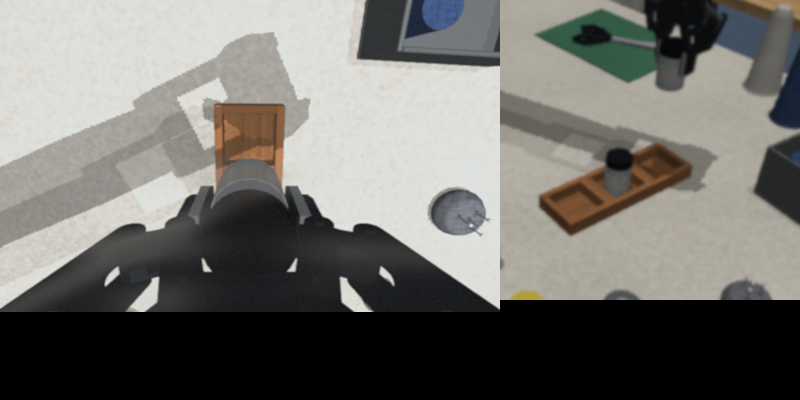

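The tin is held upright and centred on the rack's width in the wrist view. Lowering it.

```bash
python3 -m jog '[0,-0.002,-0.002,0.04,0,0,0, 0,0,0,0.045,0,0,0, 0,0,0,0.04,0,0,0, 0,0,0,0.02,0,0,0, 0,0,0,0.01,0,0,0, 0,0,0,0.004,0,0,0, 0,0,0,0.002,0,0,0, 0,0,0,0,0,0,0, 0,0,0,0,0,0,0]'; python3 -c "
from h import *
q=ctrl.get_image('scene');cv2.imwrite('pics/s4.png',cv2.resize(q['image'][100:220,310:470],(800,600)))"
```

```text
t: 7.25
tool_pos: [0.5676, 0.2797, 0.0322]
tool_rot: [2.329, 2.108, 0.002]
contact_force: [0.1, -0.2, -1.2]
opening: 0.0408
```

View pics/s4.png

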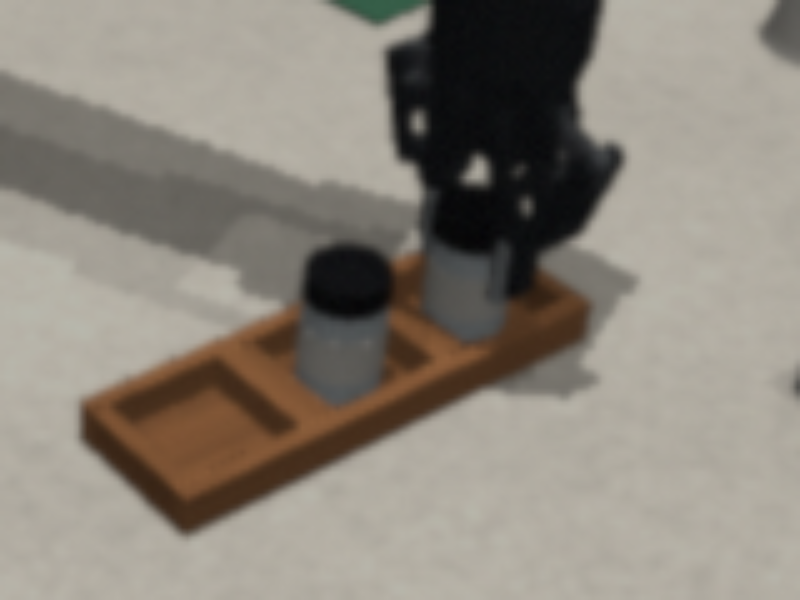

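The tin is inside the far pocket about 4–5 mm above the floor, between the walls. I'll finish the descent, release and retreat.

```bash
python3 -m jog '[0,0.002,0,0.002,0,0,0, 0,0,0,0.002,0,0,0, 0,0,0,0,0,0,0, 0,0,0,0,0,0,0]'; python3 -m jog '[0.3,0,0,0,0,0,0, 0.6,0,0,0,0,0,0, 1,0,0,0,0,0,0, 1,0,0,0,0,0,0, 1,0,0,-0.02,0,0,0, 1,0,0,-0.05,0,0,0, 1,0,0,-0.05,0,0,0, 1,0,0,-0.05,0,0,0, 1,0,0,-0.03,0,0,0, 1,0,0,0,0,0,0]'; python3 -c "
from h import *
o=ctrl.get_obs();M=R.from_rotvec(o['tool_rot']).as_matrix();print(M.T@(np.array([.634,-.177,.23])-o['tool_pos']),M)"
```

```text
t: 7.8
tool_pos: [0.5674, 0.2815, 0.0276]
tool_rot: [-2.329, -2.108, -0.001]
contact_force: [-1.0, 0.1, 1.8]
opening: 0.0407
t: 9.05
tool_pos: [0.5693, 0.2821, 0.2331]
tool_rot: [2.327, 2.106, 0.013]
contact_force: [-0.2, -0.2, 0.1]
opening: 0.0856
[-0.45038916  0.11005731  0.0022363 ] [[ 0.09944512  0.99500679  0.00849431]
 [ 0.99503562 -0.09947374  0.00301484]
 [ 0.00384475  0.00815233 -0.99995938]]
```

```bash
python3 -m jog '[1,-0.05,0.0122,0,0,0,0, 1,-0.05,0.0122,0,0,0,0, 1,-0.05,0.0122,0,0,0,0, 1,-0.05,0.0122,0,0,0,0, 1,-0.05,0.0122,0,0,0,0, 1,-0.05,0.0122,0,0,0,0, 1,-0.05,0.0122,0,0,0,0, 1,-0.05,0.0122,0,0,0,0, 1,-0.05,0.0122,0,0,0,0, 1,0,0,0,0,0,9.6]'; python3 -m jog '[1,0,0,0,0,0,9.6, 1,0,0,0,0,0,9.6, 1,0,0,0,0,0,9.6, 1,0,0,0,0,0,9.6, 1,0,0,0,0,0,9.6, 1,0,0,0,0,0,0, 1,0,0,0,0,0,0]'; python3 -c "
from h import *
wlook('w5',[.634,-.177])
lid('w6',proj(ctrl.get_image('wrist'),[[.634,-.177,.066]],ctrl.get_obs())[0])"
```

```text
t: 10.3
tool_pos: [0.6308, -0.1807, 0.2253]
tool_rot: [-2.505, -1.893, 0.003]
contact_force: [-0.2, 0.7, -0.4]
opening: 0.0855
t: 11.18
tool_pos: [0.6314, -0.1772, 0.2264]
tool_rot: [-3.055, -0.728, 0.002]
contact_force: [0.2, -0.2, -0.6]
opening: 0.0855
tcp [ 0.6314 -0.1772  0.2264] t 11.175 cam [ 0.693 -0.147  0.369]
0.82 [319.5 170.4  44.2  55.1] xy [ 0.634  -0.1773] tool shift [0.0025 0.0016 0.2264]
0.78 [380.6 244.4  46.5  61.9] xy [ 0.5905 -0.2701] tool shift [-0.0782  0.0647  0.2265]
0.73 [357.7 326.5  40.8  43.7] xy [ 0.4892 -0.2977] tool shift [-0.1811  0.0437  0.2266]
0.6 [269.8  76.2  55.5  58.9] xy [ 0.6902 -0.0996] tool shift [ 0.0877 -0.0424  0.2264]
t 11.325 circ 319.1 173.8 22.6 ell [319.1 173.9] [42.  44.8] xyz [ 0.6352 -0.1767  0.066 ] tool [0.0034 0.0012 0.1611]
```

View pics/w6.png

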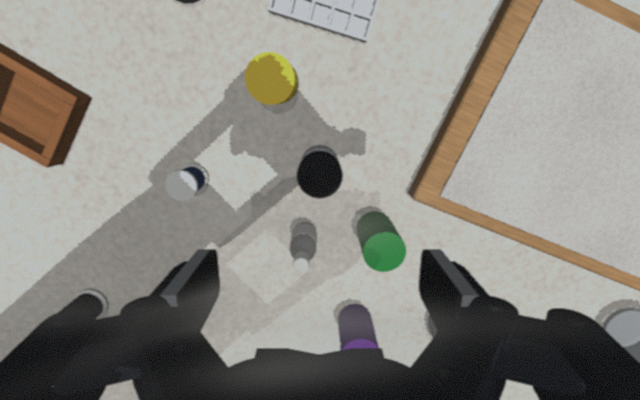

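The black-lidded tin is at (319,174). The bottle is at (302,243), green at (381,245) and yellow at (271,79), all clear of the jaws' left and right lanes. Descending and grasping.

```bash
python3 -m jog '[1,0.003,0.001,0.04,0,0,0, 1,0,0,0.05,0,0,0, 1,0,0,0.05,0,0,0, 1,0,0,0.035,0,0,0, 1,0,0,0.02,0,0,0, 1,0,0,0.009,0,0,0, 1,0,0,0,0,0,0, 0,0,0,0,0,0,0, 0,0,0,0,0,0,0, 0,0,0,0,0,0,0]' 40; python3 -m jog '[0,0,0,0,0,0,0,0,0,0,0,0,0,0,0,0,0,0,0,0,0]'
```

```text
t: 12.62
tool_pos: [0.6358, -0.1772, 0.0248]
tool_rot: [3.055, 0.725, 0.003]
contact_force: [-0.0, 0.0, 5.8]
opening: 0.0411
t: 13.0
tool_pos: [0.6358, -0.1772, 0.0247]
tool_rot: [3.056, 0.725, 0.003]
contact_force: [-0.8, -0.2, 6.3]
opening: 0.0414
```

```bash
python3 -m jog '[0,0,0,-0.03,0,0,0, 0,0,0,-0.05,0,0,0, 0,0,0,-0.05,0,0,0, 0,0,0,-0.04,0,0,0, 0,0,0,0,0,0,-9.6, 0,0,0,0,0,0,-9.6, 0,0,0,0,0,0,-9.6, 0,0,0,0,0,0,-9.6, 0,0,0,0,0,0,-9.6, 0,0,0,0,0,0,-9.6]' && python3 -c "
from h import *
o=ctrl.get_obs();M=R.from_rotvec(o['tool_rot']).as_matrix();print(M.round(3),o['opening'],M.T@(np.array([.5492,.1151,.19])-o['tool_pos']))"
```

```text
t: 14.25
tool_pos: [0.6343, -0.1767, 0.1921]
tool_rot: [-2.322, -2.113, 0.001]
contact_force: [-0.5, 0.2, -1.5]
opening: 0.0414
[[ 0.094  0.996 -0.002]
 [ 0.996 -0.094  0.001]
 [ 0.    -0.002 -1.   ]] 0.04144705861852307 [ 0.28247958 -0.11215622  0.00244369]
```

```bash
python3 -m jog '[0,0.047,-0.0187,0,0,0,0, 0,0.047,-0.0187,0,0,0,0, 0,0.047,-0.0187,0,0,0,0, 0,0.047,-0.0187,0,0,0,0, 0,0.047,-0.0187,0,0,0,0, 0,0.047,-0.0187,0,0,0,0, 0,0,0,0,0,0,0, 0,0,0,0,0,0,0]' && python3 -c "
from h import *
o=ctrl.get_obs();M=R.from_rotvec(o['tool_rot']).as_matrix();print(M.T@(np.array([.5492,.1151,.0285])-o['tool_pos']))"
```

```text
t: 15.25
tool_pos: [0.5511, 0.1146, 0.1928]
tool_rot: [-2.329, -2.108, 0.002]
contact_force: [0.5, -0.1, -1.1]
opening: 0.0412
[ 0.00045684 -0.00183619  0.16425781]
```

```bash
python3 -m jog '[0,0,-0.002,0.04,0,0,0, 0,0,0,0.045,0,0,0, 0,0,0,0.04,0,0,0, 0,0,0,0.02,0,0,0, 0,0,0,0.01,0,0,0, 0,0,0,0.004,0,0,0, 0,0,0,0.002,0,0,0, 0,0,0,0,0,0,0, 0,0,0,0,0,0,0]'; python3 -c "
from h import *
q=ctrl.get_image('scene');cv2.imwrite('pics/s7.png',cv2.resize(q['image'][100:220,310:470],(800,600)))"
```

```text
t: 16.38
tool_pos: [0.5499, 0.1152, 0.0331]
tool_rot: [2.329, 2.108, 0.002]
contact_force: [0.5, -0.9, -0.1]
opening: 0.0412
```

View pics/s7.png

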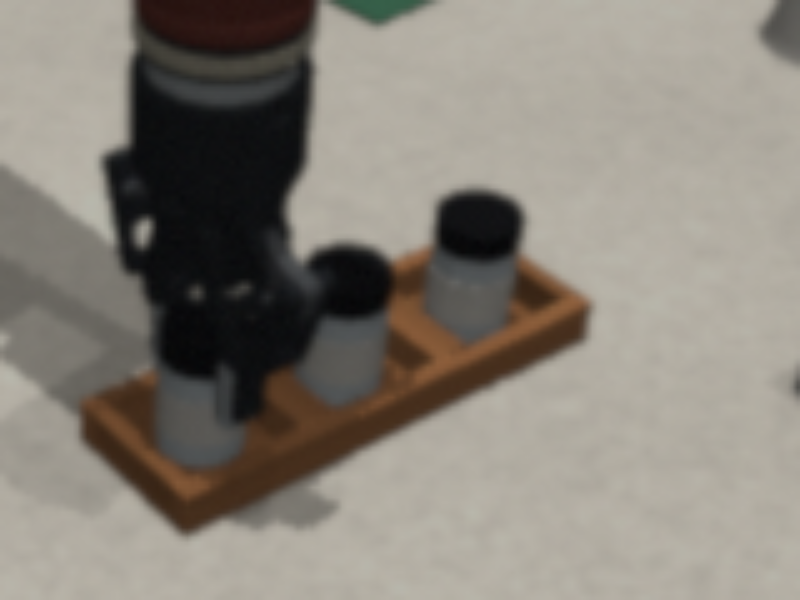

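The second tin is in the near pocket, just above the floor. The first stands upright in the far pocket at (475,265). I'll lower, release and retreat.

```bash
python3 -m jog '[0,0,0,0.002,0,0,0, 0,0,0,0.002,0,0,0, 0,0,0,0,0,0,0, 0,0,0,0,0,0,0]'; python3 -m jog '[0.3,0,0,0,0,0,0, 0.6,0,0,0,0,0,0, 1,0,0,0,0,0,0, 1,0,0,0,0,0,0, 1,0,0,-0.02,0,0,0, 1,0,0,-0.05,0,0,0, 1,0,0,-0.05,0,0,0, 1,0,0,-0.05,0,0,0, 1,0,0,-0.03,0,0,0, 1,-0.05,0,0,0,0,0]';python3 -m jog '[1,-0.05,0,0,0,0,0, 1,-0.05,0,0,0,0,0, 1,-0.05,0,0,0,0,0, 1,-0.05,0,0,0,0,0, 1,0,0,0,0,0,0,1,0,0,0,0,0,0]'
python3 - <<'E'
from h import *
v=np.array([.5576,.1987]);th=-.1;X=np.array([np.cos(th),np.sin(th)]);Y=np.array([-X[1],X[0]])
for n,e in(('top',0),('scene',0)):
    p=ctrl.get_image(n)
    for b in ctrl.boxes_of('spare_tin_1',p):
        if b['p']>.15:
            f=fit(p,b['box'],[.55,.2],.004)
            if f[1]>.05:print(n,round(b['p'],2),'rack xy',((f-v)@X).round(4),((f-v)@Y).round(4))
    c=p['image'][165:240,185:320] if n=='top' else p['image'][100:220,310:470]
    c=cv2.resize(c,(400,int(400*c.shape[0]/c.shape[1])));e=c if n=='top' else np.vstack([e0,c])
    e0=c
cv2.imwrite('pics/f.png',e)
E
```

```text
t: 16.92
tool_pos: [0.5495, 0.1151, 0.0287]
tool_rot: [2.329, 2.108, 0.0]
contact_force: [-2.2, -0.4, 4.0]
opening: 0.0411
t: 18.18
tool_pos: [0.5466, 0.0667, 0.2345]
tool_rot: [2.32, 2.109, 0.012]
contact_force: [-0.6, -0.7, -0.4]
opening: 0.0854
t: 18.92
tool_pos: [0.5246, -0.1334, 0.2293]
tool_rot: [2.329, 2.107, 0.001]
contact_force: [-0.4, 0.8, -0.0]
opening: 0.0851
top 0.7 rack xy -0.0071 0.0801
top 0.6 rack xy -0.0077 -0.0857
scene 0.87 rack xy -0.0019 -0.0807
scene 0.83 rack xy 0.0001 0.0836
```

View pics/f.png

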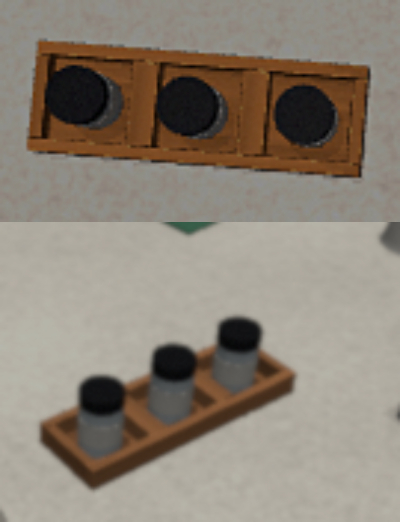

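All three tins stand upright on the pocket floors, with visible gaps to the walls, and the robot is clear. Handing in.

```bash
python3 -c "
from station import ctrl
print(ctrl.finish_job())"
```

```text
the job is handed in; nothing more can be done
None
```

Both black-lidded aluminium spares are in the rack. The nearer one went into the far (+y) pocket and the farther one into the near (−y) pocket. I handed the job in at about 19 s; it reports no verdict.

**Last checks:** the final top and scene pictures show all three tins upright in their pockets, with the gripper well clear. Both spares met light floor contact (about 2–4 N) just before release. The stock tin looked unmoved in the middle pocket, but I did not measure its displacement.

**Disagreement:** the spares' offset along the rack's x differs between cameras. The scene view gives about 0 to −2 mm and the top view about −7 to −8 mm. Along y both views are within 4 mm of the pocket centres. Both x figures are inside the 14 mm tolerance, and the pocket walls allow only about 10 mm of play.

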